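# Snap the dresser cartridge into its guide

## Robot

A 6-joint arm with a two-finger parallel gripper is mounted at the origin on the work surface. World frame = base frame: x ahead of the robot, y to its left, z up, the work surface at z = 0. Lengths are in m, angles in rad, forces in N, time in s.
With the tool pointing down it reaches from about 0.275 to 0.975 m from the base axis. Payload 8.4 kg.
Tool frame: the origin (TCP) lies at the very end of the fingers, on their centre line; the grasp point (between the pads) lies 19 mm behind it; x points along the fingers, z is the direction in which the jaws open and shut, and the axes are right-handed (so a half turn about x gives the same grasp; the last joint's range is limited). The gripper opens to 92 mm and grips with 3 to 60 N. Pads are 20 mm wide; open, the fingers measure 128 mm over their backs; the gripper's body (75 mm by 189 mm) begins 69 mm behind the grasp point.
Start: joints at [1.321, 0.353, 1.633, -0, 1.155, -0.002], TCP at [0.153, 0.606, 0.215] pointing down, gripper open.
Joint ranges: [-2.63, 2.63], [-0.92, 2.1], [0.06, 2.66], [-1.3, 4.44], [0, 2.69], [-3.02, 3.02]. Speed limits (rad/s): [2.22, 2.22, 2.79, 3.14, 3.14, 3.14].

## Interface

Orientations are given as a 3x3 rotation matrix whose columns are the frame's x, y, z axes.
In Python, from rig import env gives the robot as it stands.
- The arm moves only by the tool send_rows, never from a script. Its argument "deltas" is a list of rows, each an object with "travel": the shift along the tool's x, y, z in cm, a list of three; "delta_rot": the turn, a rotation vector about the tool's x, y, z in rad, a list of three; "gripper": the opening, from 0 (shut) to 1 (fully open). A call has 1 to 12 rows; each row shifts and turns the commanded pose from where the row before left it, along the tool's axes as they then stand; what a row does not reach is not made up. A row lasts 1/12 s, in which the tool goes at most 41.7 mm and 7.16 degrees, less where a joint would pass 70% of its speed; a pose out of reach is approached as far as the arm can. A call is refused whole if a number of a shift passes 4.17 or a number of a turn 0.125, either way. A call with a gripper value outside its range is refused whole. The fingers move at their own pace and stop on an object; "force" is the grip in N (left out, the last holds). Time passes only in rows, so rows that do not move let the fingers close. It gives the time, the measured TCP pose, the force and the opening at its end, in the units of the state.
- env.get_obs(): the state, without advancing time (a new reading comes with each control period).
- env.grab_frame(name): name is "scene" or "top"; returns a dict with "pixels" (400x640x3 uint8, red, green, blue), "range_z" (400x640 float32, m along the optical axis (not along the pixel's ray), 0 where there is no reading), "vertical_fov" (degrees; the focal length in pixels is half the picture's height over the tangent of half this angle, whatever the lens; pixels are square), "cx", "cy" (the principal point, pixels), "view" (4x4, takes a point from world to camera coordinates). Camera axes: x right, y up, looking along -z (the intrinsics and any distortion apply to the point x, -y, -z); pixel columns grow to the right and rows downward; lengths in m; the calibration is good to about 2 mm. A picture is of the moment at which its call begins.
- env.finish_job(): hands the job in, once; it reports no verdict.
Trained networks look in the newest picture that a camera, given by its name, has taken for a name from the list of things; names that differ only in an ending like _2 or _b are one class to them, and where a whole thing is asked for, a point or a joint stands for the part that bears it (a point fixed in the world has none). Each returns a list of dicts, best first, with "p" (0 to 1); they miss things now and then, are a little off and sometimes report something else, mostly with a low value. They report only what shows in the picture. A call takes as long as a camera call. They do not tell look-alikes from the thing itself.
- env.outline_of(query, camera): "pixels" (400x640 bool, what is visible of it) and "position" ([row, column] in pixels, amid what is visible of it).
The state is a dict: "time": time; "qpos": joint angles; "qvel": joint speeds; "joint_efforts": joint torques, N m; "tcp_pos": TCP position; "orientation": TCP orientation; "contact_force": force on the tool from outside, world axes, zero at the start; "wrist_torque": the same for the moment, N m; "grip_width": finger opening in m.
Only numpy, scipy, OpenCV 4.12 (cv2) and the standard library are available. Lean on these libraries where they do the work, as an engineer would, in place of code of your own. Each camera call takes 0.05 s, during which the arm holds its last target.

## Task

Fit the dresser cartridge with the orange knob into the grey guide on the bench: lay it at the guide's flared open end, brass tip leading, and slide it fully home against the end stop so that the yellow spring catch is pushed aside and clicks shut behind it. Let go of it there, and leave the cartridge with the blue knob where it lies.

Things in the scene. Friction and masses are not known exactly. Their poses are not given: they have to be found in the camera images.
- cartridge: Steel sled 80 long (x -30 rear to +50 front), 40 wide, 14 thick (mm), 0.33 kg, lying flat; upright round ORANGE knob 24 in diameter, from z 14 to 65, to hold by its upper half; orange stripe near the front; brass tip 8 in diameter out of the front to x +62. Origin: underside, on the knob's axis. +x leads, z up.
- spare: A like cartridge with a BLUE knob and stripe, same sizes and origin. It must stay where it is.
- guide: Fixed. Origin: bench level, centre line; sled enters along +x. Grey bed 260 x 110 x 8 mm, x -175 to 85; open for laying the sled (origin near x -140, z 8) up to the flared mouth, 88 wide at x -111; rails 16 high, channel 48 wide from x -71 to stop at x 70 (20 gap for tip). Red lips, x 48 to 78, tops at z 30, 4 clear over sled: slide in, don't lower in. Home: sled origin x 20, y -4 to 4, z 8.
- catch (a joint): Yellow spring blade 50 mm long, 12 tall, on the guide's +y side, pivoting on an upright pin at guide x -67, y 30; tip leans in to x -21, y 10. Rad: 0 shut (rest); about 0.13 to 0.3 while the sled passes; limit 0.5. It springs back to 0 behind the sled's rear edge in the last 9 mm or so of travel. Sliding in takes about 3 to 10 N.
Mind the look-alikes: they are no part of the job. What is shaped like the cartridge but green or purple is not meant.

How it is judged:
On the way:
1. the orange cartridge, lying in the guide, pushes the catch aside (value of joint catch above 0.09 rad and z of cartridge in the frame of guide below 0.016 m and x of cartridge in the frame of guide between -0.09 and 0.02 m and y of cartridge in the frame of guide between -0.01 and 0.01 m), for 0.05 s.
At the end, for the whole second after the job is handed in: Orange cartridge flat (0.12 rad) and at rest in the guide, tip towards the stop: origin at guide x 8 to 26 mm, y within 8 mm, z below 12 mm, turned less than 10 degrees; catch shut behind it (below 0.08 rad); blue cartridge within 30 mm of its start (x of cartridge in the frame of guide between 0.008 and 0.026 m and y of cartridge in the frame of guide between -0.008 and 0.008 m and z of cartridge in the frame of guide below 0.012 m and angle between cartridge's own z axis and vertical below 0.12 rad and angle between the x axis of cartridge and the x axis of guide, either way round below 0.17 rad and value of joint catch below 0.08 rad and linear speed of cartridge below 0.02 m/s and distance of spare from where it was at the start of the episode below 0.03 m); the robot touches nothing.
It fails at once if the blue-knobbed cartridge is moved by 30 mm or more (distance of spare from where it was at the start of the episode above 0.03 m).
It also fails if it takes over 42 s, if anything falls off the work surface, if the arm or the gripper's body presses on something with over 40 N, if the wrist force passes 120 N, or if a joint passes its speed limit or range.

## Working session

There is one attempt and no reset: what is moved stays moved. The work goes in short steps, Python scripts to look and compute and a tool call to move; the robot and the scene stay as the last step left them, time stands still between calls to the robot, and variables do not carry over. Pictures are saved under pics/ and viewed, and the job is handed in when it is done.

Besides the shell and the picture viewer there is one more tool, called as name(argument=value, ...), one argument or row to a line, values as JSON. send_rows: Moves the arm, as the interface text tells. Its arguments: {"type":"object","properties":{"deltas":{"type":"array","items":{"type":"object","properties":{"travel":{"type":"array","items":{"type":"number"}},"delta_rot":{"type":"array","items":{"type":"number"}},"gripper":{"type":"number"}}}},"force":{"type":"number"}},"required":["deltas"]}

```bash
ls; mkdir -p pics; cat > h.py <<'E'
import numpy as np, cv2
from rig import env
def save(n,im): cv2.imwrite('pics/'+n,cv2.cvtColor(im,cv2.COLOR_RGB2BGR))
def f_of(d): return 200/np.tan(np.radians(d['vertical_fov'])/2)
def unproj(d,r,c,z=None):
    f=f_of(d); r=np.asarray(r); c=np.asarray(c)
    z=d['range_z'][r.astype(int),c.astype(int)] if z is None else z
    P=np.stack([(c-d['cx'])/f*z,-(r-d['cy'])/f*z,-z*np.ones_like(c,float)],-1)
    V=np.linalg.inv(d['view']); return P@V[:3,:3].T+V[:3,3]
def proj(d,p):
    q=d['view'][:3,:3]@np.asarray(p)+d['view'][:3,3]; f=f_of(d)
    return [d['cy']+f*q[1]/q[2], d['cx']-f*q[0]/q[2]]
E
python3 - <<'E'
from h import *
for n in('scene','top'):
    d=env.grab_frame(n); save(n+'0.png',d['pixels'])
    print(n,{k:(v if np.size(v)<20 else v.shape) for k,v in d.items()})
    for q in('cartridge','spare','guide','catch'):
        for o in env.outline_of(q,n):
            r,c=o['position'];print(q,round(o['p'],2),np.round([r,c]),o['pixels'].sum(),d['pixels'][int(r),int(c)],unproj(d,r,c).round(3))
o=env.get_obs();print(o)
E
```

```text
pics
scene {'pixels': (400, 640, 3), 'range_z': (400, 640), 'vertical_fov': 56.395674173567706, 'cx': 322.41034615569737, 'cy': 200.10337417588428, 'view': array([[-0.23371461,  0.97228092, -0.00687784,  0.12398285],
       [-0.63003581, -0.14605119,  0.76270829,  0.26973747],
       [ 0.74056219,  0.18258935,  0.64670609, -1.21656605],
       [ 0.        ,  0.        ,  0.        ,  1.        ]])}
cartridge 0.9 [227. 298.] 769 [38 80 42] [ 0.564 -0.044  0.03 ]
cartridge 0.86 [176. 343.] 487 [63 35 77] [0.352 0.011 0.019]
cartridge 0.78 [202. 215.] 666 [78 70 85] [ 0.512 -0.263  0.013]
cartridge 0.67 [167. 293.] 573 [36 67 41] [ 0.34  -0.125  0.016]
cartridge 0.66 [199. 271.] 533 [44 48 48] [ 0.47  -0.139  0.013]
spare 0.85 [241. 230.] 1003 [29 55 97] [ 0.626 -0.173  0.018]
guide 0.74 [248. 386.] 4865 [151 158 155] [0.559 0.143 0.006]
top {'pixels': (400, 640, 3), 'range_z': (400, 640), 'vertical_fov': 44.0158711700304, 'cx': 315.6796483323614, 'cy': 202.93219753127107, 'view': array([[-0.02452665, -0.99951883,  0.01898819, -0.00672803],
       [ 0.9974491 , -0.02319339,  0.06750818,
[... 752 characters left out ...]
05,
        1.15519548e+00, -2.40718784e-03]), 'qvel': array([ 0.00026496, -0.00066484,  0.00118278, -0.00045959, -0.00122144,
       -0.00067475]), 'joint_efforts': array([-1.54197594e-03, -5.93305528e+01, -3.34322655e+01,  6.96478738e-02,
        1.69158506e-02, -3.59004645e-06]), 'tcp_pos': array([0.15328327, 0.60588881, 0.21455482]), 'orientation': array([[ 9.06116286e-06, -9.69464761e-01,  2.45230659e-01],
       [-6.48559883e-05,  2.45230658e-01,  9.69464760e-01],
       [-9.99999998e-01, -2.46891549e-05, -6.06535203e-05]]), 'contact_force': array([ 0.96217004,  0.39049736, -0.18630222]), 'wrist_torque': array([-0.02088655, -0.0038063 ,  0.03269623]), 'grip_width': 0.09213578367826183}
```

View pics/scene0.png

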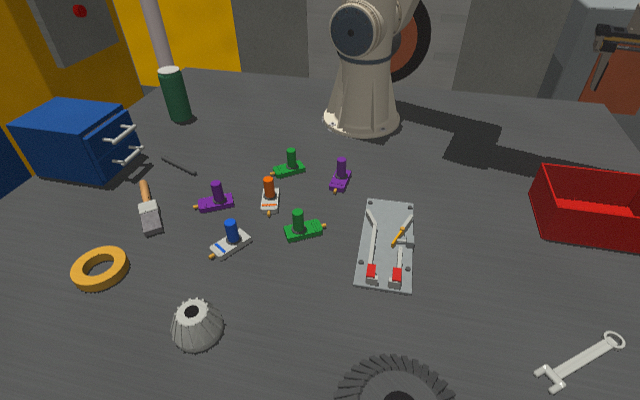

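View pics/top0.png

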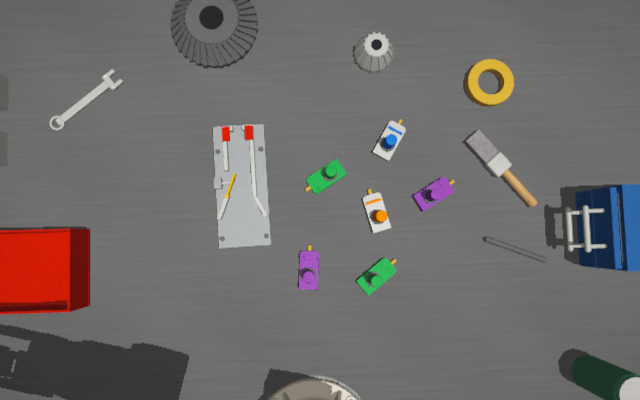

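```bash
python3 - <<'E'
import cv2
a=cv2.imread('pics/top0.png'); cv2.imwrite('pics/top0crop.png',cv2.resize(a[120:300,180:460],None,fx=2.8,fy=2.8,interpolation=cv2.INTER_CUBIC))
a=cv2.imread('pics/scene0.png'); cv2.imwrite('pics/sc0crop.png',cv2.resize(a[140:300,190:460],None,fx=2.8,fy=2.8,interpolation=cv2.INTER_CUBIC))
E
```

```text
(no output)
```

View pics/top0crop.png

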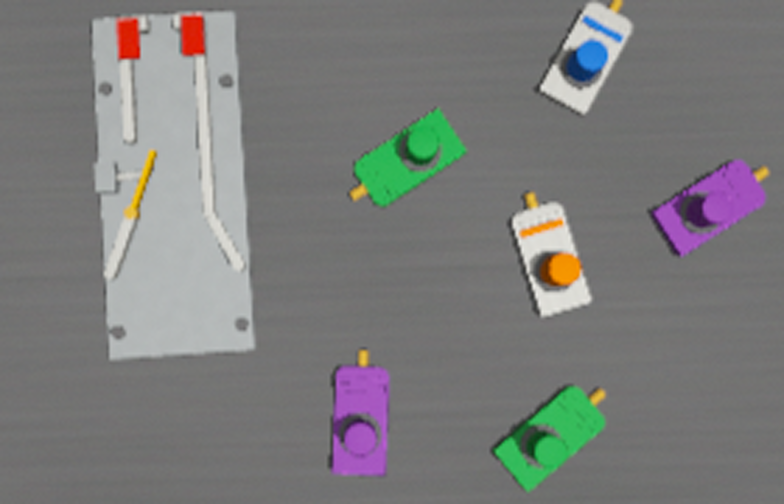

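View pics/sc0crop.png

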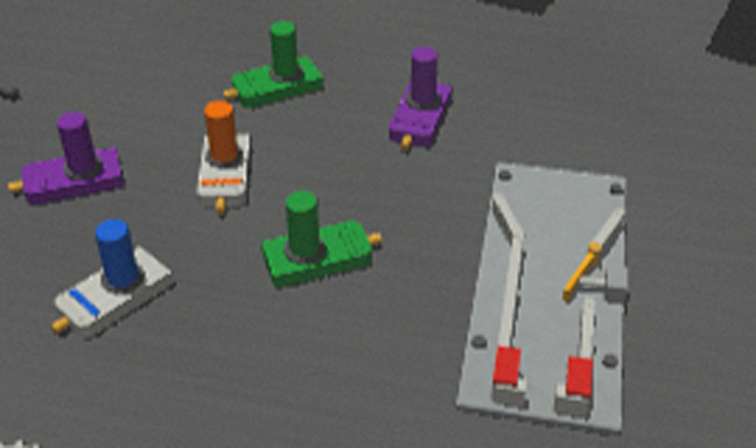

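Candidates in the top picture (row, col):
- Orange knob: (215,380). The steel sled with orange stripe matches, so this is the one I want.
- Blue spare: (142,390).
- Green: (172,330) and (278,376).
- Purple: (190,434) and (272,308).

The guide runs from its mouth near (215,240) to the red lips at (132,238). Both crops confirm the orange choice. Next I'll measure the poses.

```bash
cat > meas.py <<'E'
from h import *
def cloud(d,m):
    r,c=np.nonzero(m&(d['range_z']>0)); return unproj(d,r.astype(float),c.astype(float))
def rect(P):
    (cx,cy),(w,h),a=cv2.minAreaRect((P[:,:2]*1000).astype(np.float32)); 
    box=cv2.boxPoints(((cx,cy),(w,h),a)); e=[box[1]-box[0],box[2]-box[1]]; e=max(e,key=np.linalg.norm)
    return np.round([cx,cy,w,h,np.degrees(np.arctan2(e[1],e[0]))],1)
def run(n,show=True):
    d=env.grab_frame(n); hsv=cv2.cvtColor(d['pixels'],cv2.COLOR_RGB2HSV)
    H,S,V=[hsv[...,i] for i in range(3)]
    for q in('cartridge','spare','guide'):
        for o in env.outline_of(q,n):
            m=o['pixels'].astype(bool)
            orange=m&(H<16)&(H>6)&(S>200)&(V>120)
            blue=m&(H>100)&(H<115)&(S>150)
            if q=='guide':
                P=cloud(d,m); P=P[(P[:,2]<.012)&(P[:,2]>.004)]; print(n,'guide bed',o['p'],rect(P),'z',np.median(P[:,2]).round(4)); continue
            k=orange if orange.sum()>40 else blue
            if k.sum()<40: continue
            P=cloud(d,k); T=P[P[:,2]>.057]; K=P[(P[:,2]>.025)&(P[:,2]<.07)]; S_=P[(P[:,2]<.02)]
            B=cloud(d,m&(S<90)); B=B[(B[:,2]>.008)&(B[:,2]<.02)]
            A=cloud(d,m); F=A[(A[:,2]>.006)&(A[:,2]<.022)]
            print(n,q,round(o['p'],2),'top',T.mean(0).round(4),len(T),'ztop',np.percentile(P[:,2],95).round(4),'knobminmax',K.min(0).round(3),K.max(0).round(3),'stripe',S_.mean(0).round(4),len(S_),'bodytopz',np.median(B[:,2]).round(4),'rect',rect(B),'full',rect(F))
    red=((H<6)|(H>174))&(S>180)&(V>120); P=cloud(d,red)
    P=P[(P[:,2]<.04)&(P[:,2]>.02)]; l,c=cv2.kmeans(P[:,:2].astype(np.float32),2,None,(3,50,1e-6),5,cv2.KMEANS_PP_CENTERS)[1:]
    print(n,'lips',c.round(4),'z',np.median(P[:,2]),[rect(P[l[:,0]==i]) for i in(0,1)])
    yel=(H>17)&(H<25)&(S>200)&(V>120); P=cloud(d,yel); P=P[(P[:,1]>.05)&(P[:,0]<.65)&(P[:,2]<.05)]; print(n,'blade',rect(P),P.mean(0).round(4))
if __name__=='__main__':
    run('top'); run('scene')
E
python3 meas.py
```

```text
top spare 0.89 top [ 0.6113 -0.1729  0.0628] 92 ztop 0.0649 knobminmax [ 0.601 -0.184  0.025] [ 0.621 -0.162  0.067] stripe [ 0.6369 -0.1894  0.0131] 30 bodytopz 0.0119 rect [ 621.7 -178.5   39.8   80.5  -30.4] full [ 625.6 -180.9   39.9   89.8  -30.6]
top guide bed 0.78 [532.4 138.7 259.5 110.1   2.3] z 0.0063
top lips [[0.6388 0.1421]
 [0.4424 0.5427]] z 0.02792371060939214 [array([640. , 142.4,  28.8,  62.4, -86.9]), array([ 4.423e+02,  5.637e+02,  2.000e-01,  1.380e+02, -8.980e+01])]
top blade [532.5 158.6   3.2  44.1 -17.4] [0.533  0.1581 0.0171]
scene cartridge 0.79 top [ 0.461  -0.1464  0.0622] 46 ztop 0.0635 knobminmax [ 0.449 -0.157  0.06 ] [ 0.471 -0.135  0.065] stripe [ 0.4906 -0.137   0.0125] 12 bodytopz 0.0118 rect [ 470.  -144.    81.9   40.1   15.2] full [ 475.6 -142.5   93.4   40.1   15.2]
scene spare 0.7 top [ 0.6165 -0.1713  0.062 ] 91 ztop 0.0635 knobminmax [ 0.604 -0.183  0.026] [ 0.627 -0.16   0.065] stripe [ 0.6366 -0.183   0.0145] 37 bodytopz 0.0118 rect [ 623.  -176.8   42.7   80.3  -31.7] full [ 628.2 -180.    42.7   92.5  -31.7]
scene guide bed 0.55 [535.  140.8 261.4 109.4   2.4] z 0.0063
scene lips [[0.6413 0.1681]
 [0.6428 0.1203]] z 0.02840620393247273 [array([640.6, 167.5,  29.9,  14.5,   4.1]), array([642.4, 120.2,  29.3,  14.3,   1.9])]
scene blade [536.2 160.8   4.   44.4 -18.2] [0.5369 0.1601 0.0206]
```

```bash
python3 - <<'E'
from meas import *
d=env.grab_frame('top');z=d['range_z']
r,c=np.mgrid[185:238,355:397]; P=unproj(d,r.astype(float).ravel(),c.astype(float).ravel()); hsv=cv2.cvtColor(d['pixels'],cv2.COLOR_RGB2HSV)[185:238,355:397].reshape(-1,3)
print('knobtop',P[P[:,2]>.058].mean(0),(P[:,2]>.058).sum(),rect(P[P[:,2]>.058]))
B=P[(P[:,2]>.008)&(P[:,2]<.02)&(hsv[:,1]<110)]; print('body',rect(B))
F=P[(P[:,2]>.007)]; print('full',rect(F))
lip=cv2.cvtColor(d['pixels'],cv2.COLOR_RGB2HSV)
E
python3 meas.py | grep -v blade
```

```text
knobtop [ 0.45518834 -0.13475704  0.1496404 ] 114 [445.3 -76.9  21.6 166.4 -79.5]
body [ 474.  -144.2   91.4   40.5   15.7]
full [455.6 -78.6  91.4 176.6 -74.3]
top spare 0.69 top [ 0.6112 -0.1728  0.0627] 93 ztop 0.0652 knobminmax [ 0.601 -0.184  0.026] [ 0.621 -0.162  0.066] stripe [ 0.6357 -0.1889  0.0133] 31 bodytopz 0.0121 rect [ 621.6 -178.5   39.7   80.3  -30.1] full [ 622.4 -178.9   39.7   82.1  -30.1]
top guide bed 0.96 [532.4 138.8 259.6 109.9   2.4] z 0.0063
top lips [[0.6387 0.1421]
 [0.4425 0.5374]] z 0.0279649652866214 [array([639. , 142.7,  27.6,  62.5, -87.5]), array([ 4.426e+02,  5.331e+02,  2.000e-01,  7.740e+01, -8.980e+01])]
scene cartridge 0.8 top [ 0.461  -0.1463  0.0625] 46 ztop 0.0638 knobminmax [ 0.451 -0.158  0.06 ] [ 0.472 -0.136  0.064] stripe [ 0.4816 -0.1415  0.0112] 13 bodytopz 0.0117 rect [ 470.7 -143.7   80.3   40.2   15.3] full [ 475.8 -142.3   90.9   40.2   15.3]
scene spare 0.69 top [ 0.6178 -0.171   0.0618] 83 ztop 0.0636 knobminmax [ 0.606 -0.183  0.025] [ 0.627 -0.159  0.065] stripe [ 0.6364 -0.1828  0.0145] 37 bodytopz 0.0119 rect [ 623.1 -177.3   43.6   80.3  -30.2] full [ 627.9 -180.2   43.6   91.6  -31. ]
scene guide bed 0.61 [534.8 140.4 262.7 109.9   2.2] z 0.0063
scene lips [[0.6421 0.145 ]
 [0.2953 0.5055]] z 0.028482106151023978 [array([641.5, 144.1,  30.9,  62.1, -87.9]), array([295.3, 505.5,   0. ,   0. ,   0. ])]
```

send_rows(
  deltas=[
    {"travel": [0, 0, 0], "delta_rot": [0.117, 0, 0], "gripper": 1},
    {"travel": [0, 0, 0], "delta_rot": [0.117, 0, 0], "gripper": 1},
    {"travel": [0, 0, 0], "delta_rot": [0.117, 0, 0], "gripper": 1},
    {"travel": [0, 0, 0], "delta_rot": [0.117, 0, 0], "gripper": 1},
    {"travel": [0, 0, 0], "delta_rot": [0.117, 0, 0], "gripper": 1},
    {"travel": [0, 0, 0], "delta_rot": [0.117, 0, 0], "gripper": 1},
    {"travel": [0, 0, 0], "delta_rot": [0.117, 0, 0], "gripper": 1},
    {"travel": [0, 0, 0], "delta_rot": [0.117, 0, 0], "gripper": 1},
    {"travel": [0, 0, 0], "delta_rot": [0.117, 0, 0], "gripper": 1},
  ],
  force=30,
)

```text
time: 2.1
tcp_pos: [0.1533, 0.6059, 0.2146]
orientation: [[-0.0, -0.261, 0.965], [-0.0, 0.965, 0.261], [-1.0, -0.0, -0.0]]
contact_force: [-0.3, 1.1, 0.1]
grip_width: 0.0917
```

send_rows(
  deltas=[
    {"travel": [0, -2, 0.2], "gripper": 0.6},
    {"travel": [0, -3, 0.4], "gripper": 0.6},
    {"travel": [0, -3.4, 0.4], "gripper": 0.6},
    {"travel": [0, -3.4, 0.4], "gripper": 0.6},
    {"travel": [0, -3.4, 0.4], "gripper": 0.6},
    {"travel": [0, -3.4, 0.4], "gripper": 0.6},
    {"travel": [0, -3.4, 0.4], "gripper": 0.6},
    {"travel": [0, -3.4, 0.4], "gripper": 0.6},
    {"travel": [0, -3.4, 0.4], "gripper": 0.6},
    {"travel": [0, -3.4, 0.4], "gripper": 0.6},
    {"travel": [0, -3.4, 0.4], "gripper": 0.6},
    {"travel": [0, -3.4, 0.4], "gripper": 0.6},
  ],
)

```text
$.deltas[0]: bad value
```

send_rows(
  deltas=[
    {"travel": [0, -3.4, 0.4], "gripper": 0.6},
    {"travel": [0, -3.4, 0.4], "gripper": 0.6},
    {"travel": [0, -3.4, 0.4], "gripper": 0.6},
    {"travel": [0, -3.4, 0.4], "gripper": 0.6},
    {"travel": [0, -3.4, 0.4], "gripper": 0.6},
    {"travel": [0, -3.4, 0.4], "gripper": 0.6},
    {"travel": [0, -3.4, 0.4], "gripper": 0.6},
    {"travel": [0, -3.4, 0.4], "gripper": 0.6},
    {"travel": [0, -3.4, 0.4], "gripper": 0.6},
    {"travel": [0, -3.4, 0.4], "gripper": 0.6},
    {"travel": [0, -3.2, 0.4], "gripper": 0.6},
    {"travel": [0, -2, 0.3], "gripper": 0.6},
  ],
)

```text
$.deltas[0]: bad value
```

send_rows(
  deltas=[
    {"travel": [0, 0, 0], "gripper": 0.6},
    {"travel": [0, 0, 0], "gripper": 0.6},
    {"travel": [0, 0, 0], "gripper": 0.6},
  ],
)

```text
$.deltas[0]: bad value
```

send_rows(
  deltas=[
    {"travel": [0, -2, 0.2], "delta_rot": [0, 0, 0], "gripper": 0.6},
    {"travel": [0, -3, 0.4], "delta_rot": [0, 0, 0], "gripper": 0.6},
    {"travel": [0, -3.4, 0.4], "delta_rot": [0, 0, 0], "gripper": 0.6},
    {"travel": [0, -3.4, 0.4], "delta_rot": [0, 0, 0], "gripper": 0.6},
    {"travel": [0, -3.4, 0.4], "delta_rot": [0, 0, 0], "gripper": 0.6},
    {"travel": [0, -3.4, 0.4], "delta_rot": [0, 0, 0], "gripper": 0.6},
    {"travel": [0, -3.4, 0.4], "delta_rot": [0, 0, 0], "gripper": 0.6},
    {"travel": [0, -3.4, 0.4], "delta_rot": [0, 0, 0], "gripper": 0.6},
    {"travel": [0, -3.4, 0.4], "delta_rot": [0, 0, 0], "gripper": 0.6},
    {"travel": [0, -3.4, 0.4], "delta_rot": [0, 0, 0], "gripper": 0.6},
    {"travel": [0, -3.4, 0.4], "delta_rot": [0, 0, 0], "gripper": 0.6},
    {"travel": [0, -3.4, 0.4], "delta_rot": [0, 0, 0], "gripper": 0.6},
  ],
)

```text
time: 3.1
tcp_pos: [0.3019, 0.2409, 0.2148]
orientation: [[0.001, -0.267, 0.964], [0.0, 0.964, 0.267], [-1.0, 0.0, 0.001]]
contact_force: [0.8, 0.6, -0.1]
grip_width: 0.0553
```

send_rows(
  deltas=[
    {"travel": [0, -3.4, 0.4], "delta_rot": [0, 0, 0], "gripper": 0.6},
    {"travel": [0, -3.4, 0.4], "delta_rot": [0, 0, 0], "gripper": 0.6},
    {"travel": [0, -3.4, 0.4], "delta_rot": [0, 0, 0], "gripper": 0.6},
    {"travel": [0, -3.4, 0.4], "delta_rot": [0, 0, 0], "gripper": 0.6},
    {"travel": [0, -3.4, 0.4], "delta_rot": [0, 0, 0], "gripper": 0.6},
    {"travel": [0, -3.4, 0.4], "delta_rot": [0, 0, 0], "gripper": 0.6},
    {"travel": [0, -3.4, 0.4], "delta_rot": [0, 0, 0], "gripper": 0.6},
    {"travel": [0, -3.4, 0.4], "delta_rot": [0, 0, 0], "gripper": 0.6},
    {"travel": [0, -3.4, 0.4], "delta_rot": [0, 0, 0], "gripper": 0.6},
    {"travel": [0, -3.4, 0.4], "delta_rot": [0, 0, 0], "gripper": 0.6},
    {"travel": [0, -3.2, 0.4], "delta_rot": [0, 0, 0], "gripper": 0.6},
    {"travel": [0, -2, 0.3], "delta_rot": [0, 0, 0], "gripper": 0.6},
  ],
)

```text
time: 4.1
tcp_pos: [0.4525, -0.1258, 0.2148]
orientation: [[0.001, -0.266, 0.964], [-0.001, 0.964, 0.266], [-1.0, -0.001, 0.001]]
contact_force: [0.0, -0.3, 0.1]
grip_width: 0.0556
```

send_rows(
  deltas=[
    {"travel": [0, 0, 0], "delta_rot": [0, 0, 0], "gripper": 0.6},
    {"travel": [0, 0, 0], "delta_rot": [0, 0, 0], "gripper": 0.6},
    {"travel": [0, 0, 0], "delta_rot": [0, 0, 0], "gripper": 0.6},
  ],
)

```text
time: 4.35
tcp_pos: [0.451, -0.1224, 0.2144]
orientation: [[-0.001, -0.266, 0.964], [0.0, 0.964, 0.266], [-1.0, 0.001, -0.0]]
contact_force: [-0.3, -0.5, 0.3]
grip_width: 0.0551
```

send_rows(
  deltas=[
    {"travel": [0, -1.6, 0.2], "delta_rot": [0, 0, 0], "gripper": 0.6},
    {"travel": [1.0, -1.05, 0], "delta_rot": [0, 0, 0], "gripper": 0.6},
    {"travel": [2.5, 0, 0], "delta_rot": [0, 0, 0], "gripper": 0.6},
    {"travel": [2.5, 0, 0], "delta_rot": [0, 0, 0], "gripper": 0.6},
    {"travel": [2.5, 0, 0], "delta_rot": [0, 0, 0], "gripper": 0.6},
    {"travel": [2.5, 0, 0], "delta_rot": [0, 0, 0], "gripper": 0.6},
    {"travel": [1, 0, 0], "delta_rot": [0, 0, 0], "gripper": 0.6},
    {"travel": [0, 0, 0], "delta_rot": [0, 0, 0], "gripper": 0.6},
    {"travel": [0, 0, 0], "delta_rot": [0, 0, 0], "gripper": 0.6},
  ],
)

```text
time: 5.1
tcp_pos: [0.4603, -0.1476, 0.0946]
orientation: [[-0.001, -0.267, 0.964], [0.0, 0.964, 0.267], [-1.0, 0.001, -0.001]]
contact_force: [0.7, -0.5, -0.2]
grip_width: 0.0555
```

```bash
python3 - <<'E'
from h import *
for n in('scene','top'):
    d=env.grab_frame(n); a=d['pixels']; a=a[130:250,200:350] if n=='scene' else a[150:270,310:460]
    save(n+'1.png',cv2.resize(a,None,fx=5,fy=5,interpolation=cv2.INTER_CUBIC))
E
```

```text
(no output)
```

View pics/scene1.png

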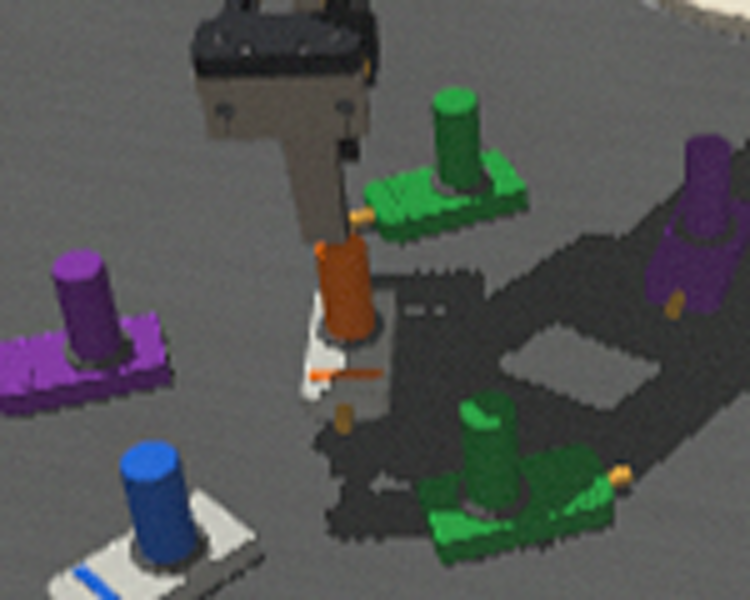

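View pics/top1.png

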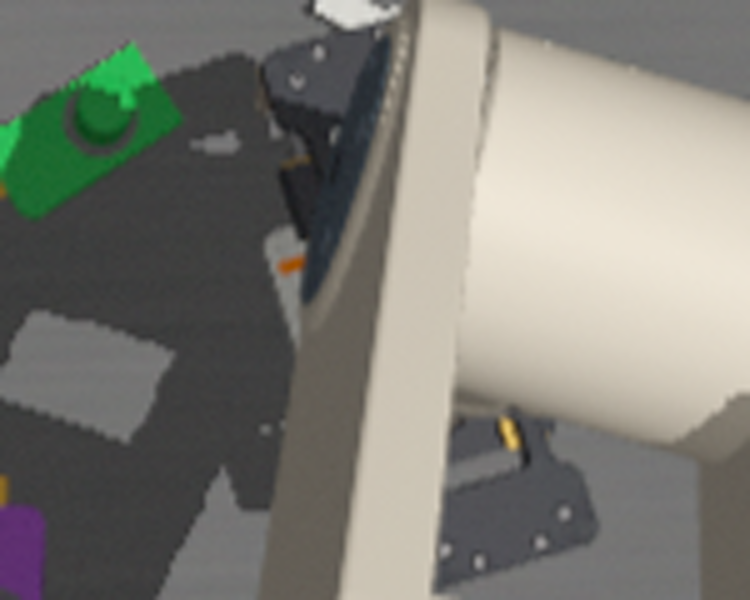

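```bash
python3 - <<'E'
from h import *
d=env.grab_frame('scene'); o=env.get_obs(); t=o['tcp_pos'];R=o['orientation']
for w in(.0275,.04): 
  for y in(-.01,0,.01): print(w,y,np.round(proj(d,t+R[:,2]*w+R[:,1]*y),1))
print('knob est top',np.round(proj(d,[.4597,-.1475,.065]),1),np.round(proj(d,[.461,-.1464,.065]),1))
E
```

```text
0.0275 -0.01 [174.7 259.7]
0.0275 0 [174.6 264.3]
0.0275 0.01 [174.5 268.8]
0.04 -0.01 [178.1 259.1]
0.04 0 [178.  263.8]
0.04 0.01 [177.9 268.4]
knob est top [177.9 267.3] [178.3 267.5]
```

send_rows(
  deltas=[
    {"travel": [1.5, 0, 0], "delta_rot": [0, 0, 0], "gripper": 0.6},
    {"travel": [2, 0, 0], "delta_rot": [0, 0, 0], "gripper": 0.6},
    {"travel": [1.5, 0, 0], "delta_rot": [0, 0, 0], "gripper": 0.6},
    {"travel": [0.85, 0, 0], "delta_rot": [0, 0, 0], "gripper": 0.6},
    {"travel": [0, 0, 0], "delta_rot": [0, 0, 0], "gripper": 0.6},
    {"travel": [0, 0, 0], "delta_rot": [0, 0, 0], "gripper": 0.6},
  ],
)

```text
time: 5.75
tcp_pos: [0.4609, -0.1481, 0.0367]
orientation: [[0.0, -0.267, 0.964], [-0.0, 0.964, 0.267], [-1.0, -0.0, 0.0]]
contact_force: [1.0, -0.1, 0.6]
grip_width: 0.0549
```

send_rows(
  deltas=[
    {"travel": [0, 0, 0], "delta_rot": [0, 0, 0], "gripper": 0.2},
    {"travel": [0, 0, 0], "delta_rot": [0, 0, 0], "gripper": 0.2},
    {"travel": [0, 0, 0], "delta_rot": [0, 0, 0], "gripper": 0.1},
    {"travel": [0, 0, 0], "delta_rot": [0, 0, 0], "gripper": 0.0},
    {"travel": [0, 0, 0], "delta_rot": [0, 0, 0], "gripper": 0.0},
    {"travel": [0, 0, 0], "delta_rot": [0, 0, 0], "gripper": 0.0},
  ],
  force=30,
)

```text
time: 6.25
tcp_pos: [0.4595, -0.1479, 0.0363]
orientation: [[-0.002, -0.267, 0.964], [0.0, 0.964, 0.267], [-1.0, 0.001, -0.002]]
contact_force: [-4.0, -1.0, 6.6]
grip_width: 0.0234
```

send_rows(
  deltas=[
    {"travel": [-1, 0, 0], "delta_rot": [0, 0, 0], "gripper": 0},
    {"travel": [-2, 0, 0], "delta_rot": [0, 0, 0], "gripper": 0},
    {"travel": [-2.5, 0, 0], "delta_rot": [0, 0, 0], "gripper": 0},
    {"travel": [-2, 0, 0], "delta_rot": [0, 0, 0], "gripper": 0},
    {"travel": [-1, 0, 0], "delta_rot": [0, 0, 0], "gripper": 0},
    {"travel": [0, 0, 0], "delta_rot": [0.06, 0, 0], "gripper": 0},
    {"travel": [0, 0, 0], "delta_rot": [0.07, 0, 0], "gripper": 0},
    {"travel": [0, 0, 0], "delta_rot": [0.06, 0, 0], "gripper": 0},
    {"travel": [0, 0, 0], "delta_rot": [0.039, 0, 0], "gripper": 0},
    {"travel": [0, 0, 0], "delta_rot": [0, 0, 0], "gripper": 0},
  ],
)

```text
time: 7.08
tcp_pos: [0.4602, -0.1478, 0.1209]
orientation: [[-0.0, -0.039, 0.999], [0.0, 0.999, 0.039], [-1.0, 0.0, -0.0]]
contact_force: [-0.1, 0.4, -4.3]
grip_width: 0.0234
```

```bash
python3 - <<'E'
from h import *
d=env.grab_frame('scene'); save('scene2.png',cv2.resize(d['pixels'][100:260,190:430],None,fx=3.3,fy=3.3,interpolation=cv2.INTER_CUBIC))
E
```

```text
(no output)
```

View pics/scene2.png

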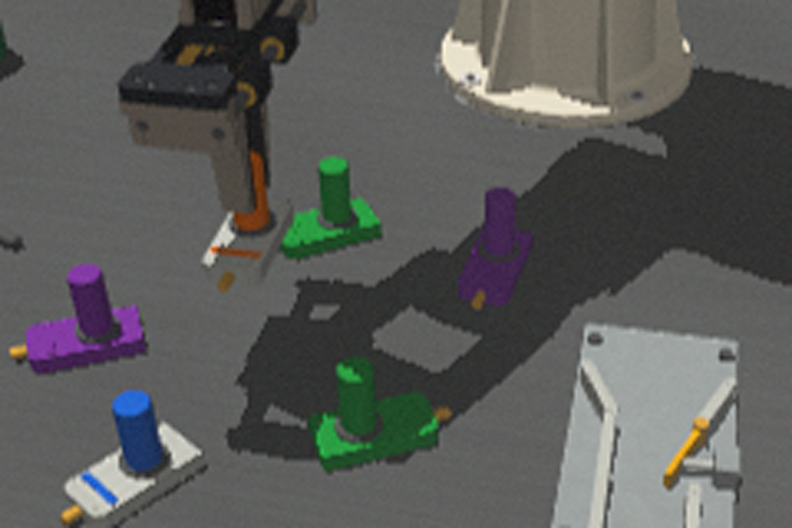

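send_rows(
  deltas=[
    {"travel": [0, 1.4, 0], "delta_rot": [0, 0, 0], "gripper": 0},
    {"travel": [0, 2.7, 0], "delta_rot": [0, 0, 0], "gripper": 0},
    {"travel": [0, 3, 0], "delta_rot": [0, 0, 0], "gripper": 0},
    {"travel": [0, 3, -0.5], "delta_rot": [0, 0, 0], "gripper": 0},
    {"travel": [0, 3, -0.5], "delta_rot": [0, 0, 0], "gripper": 0},
    {"travel": [0, 3, 0], "delta_rot": [0, 0, 0], "gripper": 0},
    {"travel": [0, 3, 0], "delta_rot": [0, 0, 0], "gripper": 0},
    {"travel": [0, 3, 0], "delta_rot": [0, 0, 0], "gripper": 0},
    {"travel": [0, 3, 0], "delta_rot": [0, 0, 0], "gripper": 0},
    {"travel": [0, 2.3, 0], "delta_rot": [0, 0, 0], "gripper": 0},
    {"travel": [0, 1, 0], "delta_rot": [0, 0, 0], "gripper": 0},
    {"travel": [0, 0, 0], "delta_rot": [0, 0, 0], "gripper": 0},
  ],
)

```text
time: 8.13
tcp_pos: [0.4388, 0.1371, 0.121]
orientation: [[0.0, -0.045, 0.999], [0.0, 0.999, 0.045], [-1.0, 0.0, 0.0]]
contact_force: [0.3, 0.3, -3.6]
grip_width: 0.0233
```

send_rows(
  deltas=[
    {"travel": [1.5, 0, 0], "delta_rot": [0, 0, 0], "gripper": 0},
    {"travel": [1.5, 0, 0], "delta_rot": [0, 0, 0], "gripper": 0},
    {"travel": [1, 0, 0], "delta_rot": [0, 0, 0], "gripper": 0},
    {"travel": [0, 0, 0], "delta_rot": [0, 0, 0], "gripper": 0},
    {"travel": [0, 0, 0], "delta_rot": [0, 0, 0], "gripper": 0},
  ],
)

```text
time: 8.55
tcp_pos: [0.4385, 0.1346, 0.0807]
orientation: [[-0.002, -0.041, 0.999], [-0.001, 0.999, 0.041], [-1.0, -0.001, -0.002]]
contact_force: [-0.3, -0.4, -3.3]
grip_width: 0.0232
```

```bash
cat > chk.py <<'E'
from meas import *
import sys
d=env.grab_frame('scene'); a=d['pixels']; save(sys.argv[1]+'s.png',cv2.resize(a[130:310,320:460],None,fx=3.3,fy=3.3,interpolation=cv2.INTER_CUBIC))
H,S,V=cv2.split(cv2.cvtColor(a,cv2.COLOR_RGB2HSV)); G=np.array([.580,.1427]); th=np.radians(2.3); R=np.array([[np.cos(th),np.sin(th)],[-np.sin(th),np.cos(th)]])
for o in env.outline_of('cartridge','scene'):
    P=cloud(d,o['pixels'].astype(bool))
    if abs(P[:,1].mean()-.15)>.1: continue
    m=o['pixels'].astype(bool)&(S<90); B=cloud(d,m); zt=np.percentile(B[:,2],[50,90]); T=B[abs(B[:,2]-zt[1])<.004]
    Q=T.copy(); Q[:,:2]=(T[:,:2]-G)@R.T
    print(round(o['p'],2),o['position'],'body z',zt,'n',len(T),'rect in scene-guide frame',rect(Q),'min/max',Q.min(0).round(4),Q.max(0).round(4))
    mo=o['pixels'].astype(bool)&(H<16)&(H>6)&(S>180)&(V>60); K=cloud(d,mo); K[:,:2]=(K[:,:2]-G)@R.T; print('knob/stripe',K.min(0).round(3),K.max(0).round(3))
Y=cloud(d,(H>17)&(H<25)&(S>180)&(V>100)); Y=Y[(Y[:,1]>.1)&(Y[:,1]<.2)&(Y[:,2]<.04)]; print('blade',rect(Y) if len(Y)>5 else None)
t=env.get_obs(); q=R@(t['tcp_pos'][:2]-[.5786,.1415]); print('tcp in guide(avg)',q.round(4),t['tcp_pos'].round(4),t['contact_force'].round(1),t['grip_width'],t['time'])
d=env.grab_frame('top'); save(sys.argv[1]+'t.png',cv2.resize(d['pixels'][110:270,190:300],None,fx=3.5,fy=3.5,interpolation=cv2.INTER_CUBIC))
E
python3 chk.py a; python3 -c "
import cv2,numpy as np
a=cv2.imread('pics/as.png');b=cv2.imread('pics/at.png');cv2.imwrite('pics/a.png',np.hstack([a[:560],b[:560]]))"
```

```text
0.9 [201.9, 393.4] body z [0.0562433  0.05883703] n 266 rect in scene-guide frame [-126.8   -0.5   39.3   83.2   -0.2] min/max [-0.1685 -0.0202  0.0549] [-0.0851  0.0191  0.0615]
knob/stripe [-0.136 -0.017  0.056] [-0.103  0.013  0.07 ]
blade [536.5 160.6   4.4  46.7 -18.4]
tcp in guide(avg) [-0.1394 -0.0008] [0.4393 0.1351 0.0816] [ 0.2  1.5 -4.1] 0.02336583836171537 8.65
```

View pics/a.png

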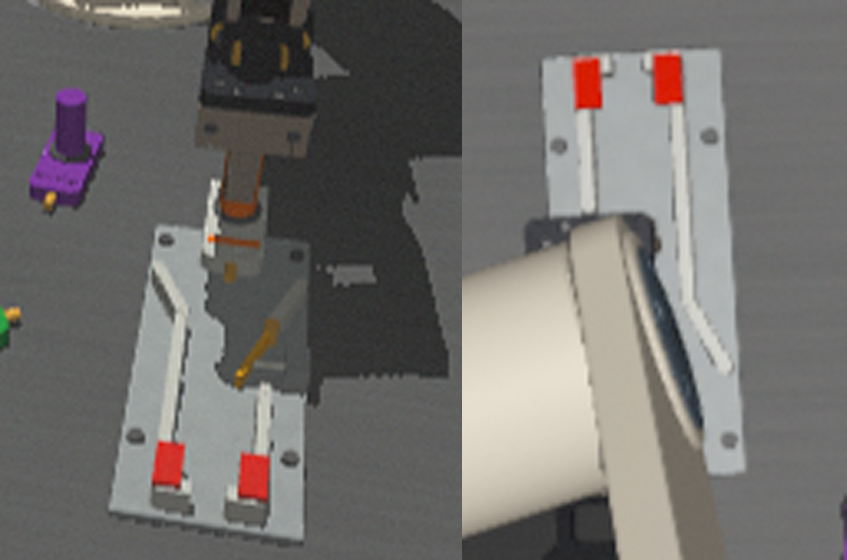

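send_rows(
  deltas=[
    {"travel": [1, 0, 0], "delta_rot": [0, 0, 0], "gripper": 0},
    {"travel": [1.2, 0, 0], "delta_rot": [0, 0, 0], "gripper": 0},
    {"travel": [0.9, 0, 0], "delta_rot": [0, 0, 0], "gripper": 0},
    {"travel": [0.4, 0, 0], "delta_rot": [0, 0, 0], "gripper": 0},
    {"travel": [0.15, 0, 0], "delta_rot": [0, 0, 0], "gripper": 0},
    {"travel": [0, 0, 0], "delta_rot": [0, 0, 0], "gripper": 0},
    {"travel": [0, 0, 0], "delta_rot": [0, 0, 0], "gripper": 0},
  ],
)

```text
time: 9.28
tcp_pos: [0.439, 0.1355, 0.0446]
orientation: [[0.0, -0.041, 0.999], [0.0, 0.999, 0.041], [-1.0, 0.0, 0.0]]
contact_force: [1.5, -0.3, -4.8]
grip_width: 0.0231
```

```bash
python3 chk.py b
```

```text
0.85 [214.8, 390.6] body z [0.02024325 0.02229973] n 272 rect in scene-guide frame [-126.1    0.3   39.8   80.4   -0.3] min/max [-0.1662 -0.0197  0.0184] [-0.0859  0.0203  0.025 ]
knob/stripe [-0.135 -0.016  0.02 ] [-0.103  0.015  0.042]
blade [535.7 158.3   8.5  46.3 -21.3]
tcp in guide(avg) [-0.1396 -0.0004] [0.4391 0.1355 0.0447] [ 0.  -0.4 -4.7] 0.023180510627832388 9.3833
```

View pics/bs.png

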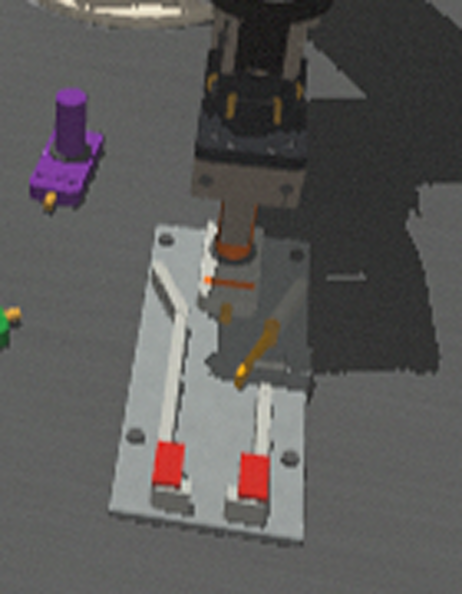

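send_rows(
  deltas=[
    {"travel": [0.07, 0, 0], "delta_rot": [0, 0, 0], "gripper": 0},
    {"travel": [0.05, 0, 0], "delta_rot": [0, 0, 0], "gripper": 0},
    {"travel": [0, 0, 0], "delta_rot": [0, 0, 0], "gripper": 0},
  ],
)

```text
time: 9.68
tcp_pos: [0.4392, 0.1355, 0.0443]
orientation: [[0.001, -0.041, 0.999], [0.0, 0.999, 0.041], [-1.0, 0.0, 0.001]]
contact_force: [-3.8, -0.3, 11.2]
grip_width: 0.0233
```

send_rows(
  deltas=[
    {"travel": [0, 0, 0.4], "delta_rot": [0, 0, 0], "gripper": 0},
    {"travel": [0, 0, 0.8], "delta_rot": [0, 0, 0], "gripper": 0},
    {"travel": [0, 0, 0.8], "delta_rot": [0, 0, 0], "gripper": 0},
    {"travel": [0, 0, 0.8], "delta_rot": [0, 0, 0], "gripper": 0},
    {"travel": [0, 0, 0.8], "delta_rot": [0, 0, 0], "gripper": 0},
    {"travel": [0, 0, 0.4], "delta_rot": [0, 0, 0], "gripper": 0},
    {"travel": [0, 0, 0], "delta_rot": [0, 0, 0], "gripper": 0},
  ],
)

```text
time: 10.27
tcp_pos: [0.4776, 0.1368, 0.0439]
orientation: [[-0.003, -0.041, 0.999], [-0.001, 0.999, 0.041], [-1.0, -0.0, -0.003]]
contact_force: [-6.7, -1.1, 13.5]
grip_width: 0.0232
```

```bash
python3 chk.py c
```

```text
0.78 [224.6, 389.6] body z [0.02007158 0.02211767] n 246 rect in scene-guide frame [-88.6   0.9  37.   80.6  -1.6] min/max [-0.1285 -0.0174  0.0182] [-0.0482  0.0199  0.0261]
knob/stripe [-0.095 -0.015  0.019] [-0.064  0.013  0.046]
blade [536.8 160.1   4.2  45.4 -19.1]
tcp in guide(avg) [-0.1011 -0.0006] [0.4776 0.1368 0.0439] [-5.9 -0.6 11.3] 0.02293105354393852 10.3667
```

View pics/cs.png

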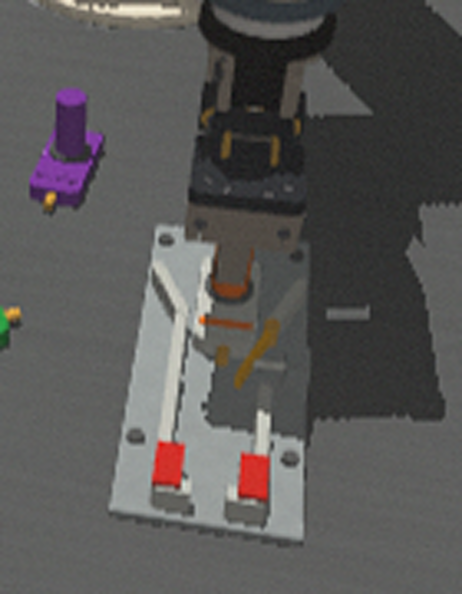

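send_rows(
  deltas=[
    {"travel": [-0.05, 0, 0.3], "delta_rot": [0, 0, 0], "gripper": 0},
    {"travel": [0, 0, 0.7], "delta_rot": [0, 0, 0], "gripper": 0},
    {"travel": [0, 0, 0.7], "delta_rot": [0, 0, 0], "gripper": 0},
    {"travel": [0, 0, 0.7], "delta_rot": [0, 0, 0], "gripper": 0},
    {"travel": [0, 0, 0.7], "delta_rot": [0, 0, 0], "gripper": 0},
    {"travel": [0, 0, 0.7], "delta_rot": [0, 0, 0], "gripper": 0},
    {"travel": [0, 0, 0.7], "delta_rot": [0, 0, 0], "gripper": 0},
    {"travel": [0, 0, 0.5], "delta_rot": [0, 0, 0], "gripper": 0},
    {"travel": [0, 0, 0], "delta_rot": [0, 0, 0], "gripper": 0},
  ],
)

```text
time: 11.17
tcp_pos: [0.5271, 0.138, 0.0438]
orientation: [[-0.005, -0.041, 0.999], [-0.002, 0.999, 0.041], [-1.0, -0.002, -0.005]]
contact_force: [-7.5, -6.5, 9.2]
grip_width: 0.0233
```

```bash
python3 chk.py d
```

```text
0.64 [241.6, 389.4] body z [0.02028765 0.02217921] n 346 rect in scene-guide frame [-39.   -0.5  39.5  81.6  -0.4] min/max [-0.0799 -0.0203  0.0182] [0.0017 0.0194 0.0259]
knob/stripe [-0.046 -0.017  0.02 ] [-0.015  0.015  0.038]
blade [537.8 165.7   3.3  45.   -7.3]
tcp in guide(avg) [-0.0516 -0.0014] [0.5271 0.138  0.0439] [-6.3 -5.6  7.9] 0.02320773767948337 11.2667
```

View pics/ds.png

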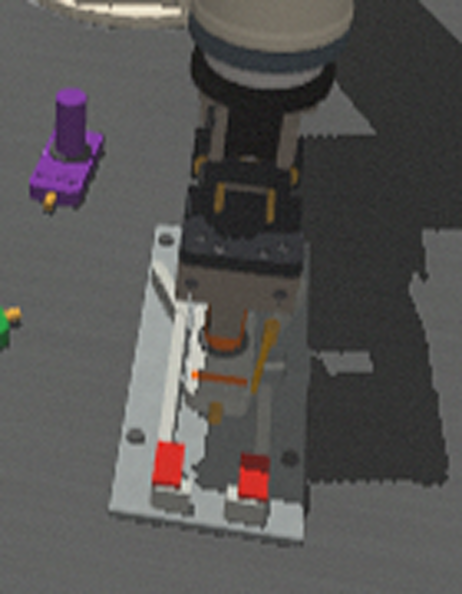

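The sled is in the channel with the blade pushed aside by about 0.19 rad. It sits near guide x −50 mm, y about 0. I'll carry on sliding.

send_rows(
  deltas=[
    {"travel": [0, 0, 0.3], "delta_rot": [0, 0, 0], "gripper": 0},
    {"travel": [0, 0, 0.7], "delta_rot": [0, 0, 0], "gripper": 0},
    {"travel": [0, 0, 0.7], "delta_rot": [0, 0, 0], "gripper": 0},
    {"travel": [0, 0, 0.7], "delta_rot": [0, 0, 0], "gripper": 0},
    {"travel": [0, 0, 0.7], "delta_rot": [0, 0, 0], "gripper": 0},
    {"travel": [0, 0, 0.7], "delta_rot": [0, 0, 0], "gripper": 0},
    {"travel": [0, 0, 0.7], "delta_rot": [0, 0, 0], "gripper": 0},
    {"travel": [0, 0, 0.7], "delta_rot": [0, 0, 0], "gripper": 0},
    {"travel": [0, 0, 0.5], "delta_rot": [0, 0, 0], "gripper": 0},
    {"travel": [0, 0, 0.3], "delta_rot": [0, 0, 0], "gripper": 0},
    {"travel": [0, 0, 0], "delta_rot": [0, 0, 0], "gripper": 0},
  ],
)

```text
time: 12.23
tcp_pos: [0.5865, 0.1404, 0.0439]
orientation: [[-0.005, -0.042, 0.999], [-0.002, 0.999, 0.042], [-1.0, -0.002, -0.006]]
contact_force: [-10.5, -4.5, 10.6]
grip_width: 0.0233
```

```bash
python3 chk.py e
```

```text
0.65 [266.5, 389.5] body z [0.02045    0.02290542] n 323 rect in scene-guide frame [31.  -0.9 39.  76.7 -1. ] min/max [-0.0076 -0.0201  0.0189] [0.0691 0.0189 0.0255]
knob/stripe [ 0.015 -0.016  0.018] [0.046 0.015 0.036]
blade None
tcp in guide(avg) [ 0.0079 -0.0014] [0.5866 0.1404 0.0439] [-10.   -5.3   9.3] 0.023566228174089775 12.3333
```

View pics/es.png

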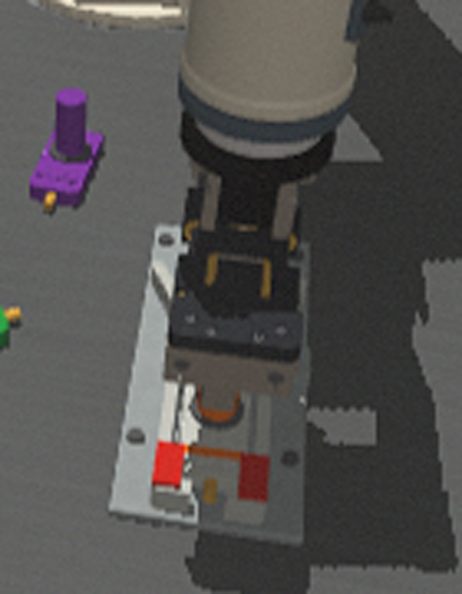

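send_rows(
  deltas=[
    {"travel": [0, 0, 0.3], "delta_rot": [0, 0, 0], "gripper": 0},
    {"travel": [0, 0, 0.3], "delta_rot": [0, 0, 0], "gripper": 0},
    {"travel": [0, 0, 0.2], "delta_rot": [0, 0, 0], "gripper": 0},
    {"travel": [0, 0, 0], "delta_rot": [0, 0, 0], "gripper": 0},
  ],
)

```text
time: 12.72
tcp_pos: [0.5959, 0.1417, 0.0438]
orientation: [[-0.002, -0.041, 0.999], [-0.0, 0.999, 0.041], [-1.0, -0.0, -0.002]]
contact_force: [-5.5, -1.6, 5.8]
grip_width: 0.0233
```

send_rows(
  deltas=[
    {"travel": [0, 0, 0.15], "delta_rot": [0, 0, 0], "gripper": 0},
    {"travel": [0, 0, 0], "delta_rot": [0, 0, 0], "gripper": 0},
  ],
)

```text
time: 12.88
tcp_pos: [0.5959, 0.1417, 0.0438]
orientation: [[-0.005, -0.041, 0.999], [-0.001, 0.999, 0.041], [-1.0, -0.0, -0.005]]
contact_force: [-11.6, -0.2, 10.3]
grip_width: 0.0232
```

send_rows(
  deltas=[
    {"travel": [0, 0, 0.15], "delta_rot": [0, 0, 0], "gripper": 0},
    {"travel": [0, 0, 0], "delta_rot": [0, 0, 0], "gripper": 0},
  ],
)

```text
time: 13.05
tcp_pos: [0.5959, 0.1417, 0.0438]
orientation: [[-0.008, -0.041, 0.999], [-0.001, 0.999, 0.041], [-1.0, -0.001, -0.008]]
contact_force: [-16.8, -0.2, 15.1]
grip_width: 0.0233
```

```bash
python3 chk.py f
```

```text
0.81 [268.0, 386.9] body z [0.02044194 0.02310899] n 309 rect in scene-guide frame [38.4  0.8 64.9 39.   2.9] min/max [ 0.005  -0.0194  0.0191] [0.0704 0.0201 0.0255]
knob/stripe [ 0.023 -0.015  0.019] [0.054 0.015 0.031]
blade None
tcp in guide(avg) [ 0.0173 -0.0005] [0.5959 0.1417 0.0438] [-16.1  -0.3  15.3] 0.023128358856216953 13.15
```

View pics/ft.png

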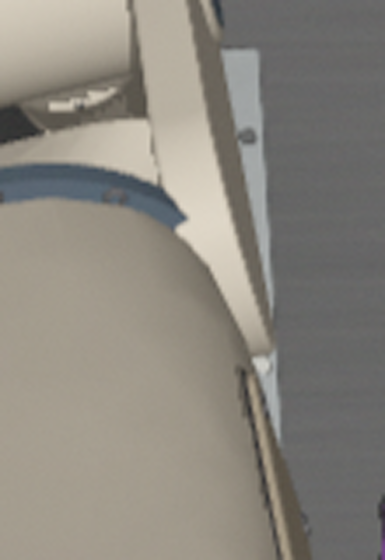

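At the stop: the position stays fixed while force rises, and the sideways catch force is gone. I'll relieve the push, let go and lift.

send_rows(
  deltas=[
    {"travel": [-0.05, 0, -0.2], "delta_rot": [0, 0, 0], "gripper": 0},
    {"travel": [0, 0, 0], "delta_rot": [0, 0, 0], "gripper": 0},
    {"travel": [0, 0, 0], "delta_rot": [0, 0, 0], "gripper": 0.5},
    {"travel": [0, 0, 0], "delta_rot": [0, 0, 0], "gripper": 0.6},
    {"travel": [0, 0, 0], "delta_rot": [0, 0, 0], "gripper": 0.6},
    {"travel": [0, 0, 0], "delta_rot": [0, 0, 0], "gripper": 0.6},
    {"travel": [0, 0, 0], "delta_rot": [0, 0, 0], "gripper": 0.6},
    {"travel": [0, 0, 0], "delta_rot": [0, 0, 0], "gripper": 0.6},
  ],
)

```text
time: 13.87
tcp_pos: [0.5981, 0.142, 0.0445]
orientation: [[0.001, -0.041, 0.999], [0.0, 0.999, 0.041], [-1.0, 0.0, 0.001]]
contact_force: [0.2, 0.4, -0.6]
grip_width: 0.055
```

send_rows(
  deltas=[
    {"travel": [-0.5, 0, 0], "delta_rot": [0, 0, 0], "gripper": 0.6},
    {"travel": [-1.5, 0, 0], "delta_rot": [0, 0, 0], "gripper": 0.6},
    {"travel": [-2.5, 0, 0], "delta_rot": [0, 0, 0], "gripper": 0.6},
    {"travel": [-2.5, 0, 0], "delta_rot": [0, 0, 0], "gripper": 0.6},
    {"travel": [-2.5, 0, 0], "delta_rot": [0, 0, 0], "gripper": 0.6},
    {"travel": [-2, 0, 0], "delta_rot": [0, 0, 0], "gripper": 0.6},
    {"travel": [0, 2, 0], "delta_rot": [0, 0, 0], "gripper": 0.6},
    {"travel": [0, 3, -1], "delta_rot": [0, 0, 0], "gripper": 0.6},
    {"travel": [0, 3, -1], "delta_rot": [0, 0, 0], "gripper": 0.6},
    {"travel": [0, 3, -1], "delta_rot": [0, 0, 0], "gripper": 0.6},
    {"travel": [0, 3, -1], "delta_rot": [0, 0, 0], "gripper": 0.6},
    {"travel": [0, 3, -1], "delta_rot": [0, 0, 0], "gripper": 0.6},
  ],
)

```text
time: 14.87
tcp_pos: [0.5402, 0.311, 0.16]
orientation: [[0.001, -0.041, 0.999], [0.0, 0.999, 0.041], [-1.0, 0.0, 0.001]]
contact_force: [-0.5, 0.4, -0.7]
grip_width: 0.0548
```

send_rows(
  deltas=[
    {"travel": [0, 3, -1], "delta_rot": [0, 0, 0], "gripper": 0.6},
    {"travel": [0, 3, -1], "delta_rot": [0, 0, 0], "gripper": 0.6},
    {"travel": [0, 3, -1], "delta_rot": [0, 0, 0], "gripper": 0.6},
    {"travel": [0, 3, -1], "delta_rot": [0, 0, 0], "gripper": 0.6},
    {"travel": [0, 3, -1], "delta_rot": [0, 0, 0], "gripper": 0.6},
    {"travel": [0, 1, 0], "delta_rot": [0, 0, 0], "gripper": 0.6},
    {"travel": [0, 0, 0], "delta_rot": [0, 0, 0], "gripper": 0.6},
    {"travel": [0, 0, 0], "delta_rot": [0, 0, 0], "gripper": 0.6},
  ],
)

```text
time: 15.53
tcp_pos: [0.4843, 0.4672, 0.1594]
orientation: [[0.0, -0.042, 0.999], [-0.001, 0.999, 0.042], [-1.0, -0.001, 0.0]]
contact_force: [0.2, -0.1, -1.7]
grip_width: 0.0549
```

```bash
python3 chk.py g; python3 meas.py; python3 -c "
import cv2,numpy as np
a=cv2.imread('pics/gs.png');b=cv2.imread('pics/gt.png');cv2.imwrite('pics/g.png',np.hstack([a[:560],b[:560]]))"
```

```text
0.71 [261.6, 387.2] body z [0.0205752 0.0230481] n 345 rect in scene-guide frame [30.7  0.4 39.3 81.5 -0.3] min/max [-0.0101 -0.0192  0.0191] [0.0715 0.0202 0.0255]
knob/stripe [ 0.008 -0.015  0.019] [0.056 0.015 0.073]
blade [527.2 163.8   4.6  38.8 -15.9]
tcp in guide(avg) [-0.0807  0.3281] [0.4848 0.4661 0.1594] [-0.6 -0.6  0.2] 0.05505849496474293 15.6333
top spare 0.8 top [ 0.6111 -0.1728  0.0628] 91 ztop 0.0653 knobminmax [ 0.601 -0.184  0.026] [ 0.621 -0.162  0.067] stripe [ 0.6357 -0.1889  0.0132] 31 bodytopz 0.0121 rect [ 624.6 -180.2   39.8   87.5  -30.7] full [ 626.8 -181.3   39.9   92.4  -30.6]
top guide bed 0.87 [532.4 138.6 259.6 109.8   2.3] z 0.0062
top lips [[0.6378 0.1665]
 [0.6401 0.119 ]] z 0.027808990978763104 [array([638.2, 166.5,  27.7,  13.7,   3.9]), array([ 6.403e+02,  1.186e+02,  1.500e+01,  2.650e+01, -4.000e-01])]
top blade [574.  157.7  24.1 125.1 -14.4] [0.5622 0.1534 0.0181]
scene cartridge 0.71 top [0.5997 0.1438 0.0715] 76 ztop 0.0726 knobminmax [0.6   0.135 0.07 ] [0.607 0.15  0.07 ] stripe [0.6305 0.1582 0.0184] 1 bodytopz 0.0193 rect [614.7 144.7  92.3  40.    2.6] full [606.7 144.4 110.1  40.    2.6]
scene spare 0.73 top [ 0.618  -0.1697  0.0619] 68 ztop 0.0633 knobminmax [ 0.607 -0.18   0.025] [ 0.627 -0.16   0.065] stripe [ 0.6366 -0.1828  0.0146] 37 bodytopz 0.0119 rect [ 625.  -176.6   41.9   77.5  -31.9] full [ 628.6 -179.6   41.9   86.8  -30.7]
scene guide bed 0.91 [535.2 140.  261.4 109.5   2.6] z 0.0062
scene lips [[0.6433 0.1203]
 [0.6414 0.1681]] z 0.02854198785399764 [array([642.7, 120.4,  14.9,  29.9,  -1.3]), array([641. , 167.6,  30.7,  14.3,   4.2])]
scene blade [529.9 162.9   4.5  33.5 -17.9] [0.53   0.1624 0.0202]
```

View pics/g.png

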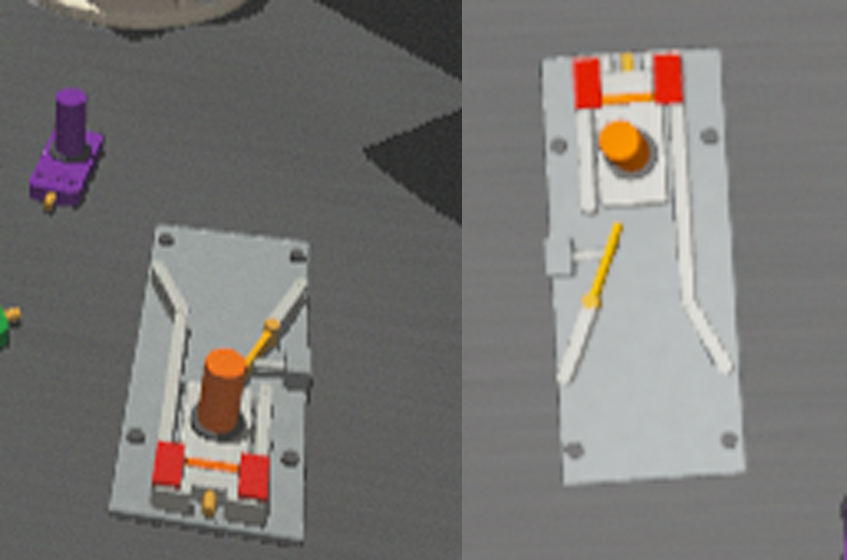

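The cartridge is home: tip in the gap, stripe between the red lips, origin near guide x 20.7 mm, y 0.4 mm. The catch blade is back at its rest angle behind the sled, and the blue spare hasn't moved.

```bash
python3 -c "
from rig import env
print(env.finish_job())"
```

```text
the job is handed in; nothing more can be done
None
```

I fitted the orange-knobbed cartridge into the guide, pushed it home against the end stop, let go, moved the arm clear and handed the job in at about 16 s. No verdict was reported.

- **On the way in:** with the sled at about guide x −50 mm, y about 0 and flat on the bed, the blade measured about 0.19 rad aside. At the stop the TCP stayed put while the push rose to about 17 N, and the sideways force from the catch disappeared.
- **Final check:** the scene camera puts the origin at about guide x 21 mm, y 0.4 mm, turned about 0.3° and flat on the bed. Both pictures show the brass tip in the stop gap and the blade back behind the sled. The blade read −16° to −18° in the scene camera, against −18° at rest.
- **Blue cartridge:** it stayed within measuring noise, about 1–2 mm, of where it started.
- **Disagreements:** the two cameras differ by about 2–3 mm in x and y, and both read heights about 2 mm low. I averaged the cameras for the grasp and used the scene camera alone for the fit. In the last check the top camera's colour filter also took in the orange parts, so its blade angle can't be used; its picture shows the blade shut.

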